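# Blank off the unused opening of the connection box from the spares tray

## Task

The square opening of the desk connection box is no longer used. Slide the loose cover of the spares tray back off the pockets onto the tray's flat deck, without lifting it off the tray, find the square blanking plate among the three blanks and seat it flat and fully down in the square opening. Leave the cover open on the deck, the other two blanks in their pockets, and everything else on the desk where it is.

Things in the scene. Friction and masses are not known exactly. Their poses are not given: they have to be found in the camera images.
- tray: Fixed spares tray, black plastic with a flat rear deck, 136 (x) x 240 (y) mm, yawed up to 20 degrees, on either side of the desk. Origin: centre of its underside; z up. Front half (-x): three open pockets in a row along y. Walls, dividers and the flat deck (x from -8 to +65 mm) are 40 mm high; a lip 6 mm higher runs round the edge, inner faces at x = -65 and +65, y = -116 and +116 mm.
- middle_pocket (a point): Centre of the floor of the tray's middle pocket, 5 mm above the desk; axes as the tray's. The other two pockets lie 76 mm to its +y and -y. Each is 52 (x) x 72 (y) mm and 35 mm deep; 4 mm dividers between them.
- deck_place (a point): Point on the tray's deck, 34 mm to +x of the tray's centre, 40 mm above the desk; axes as the tray's. With the cover's origin here the pockets are fully open and the cover is 2 mm short of the rear lip.
- cover: Loose aluminium plate, 58 (x) x 226 (y) x 4 mm, about 180 g, lying on the tray's walls within the lip (3 mm play at each end), hiding all pockets: at first its centre is at x = -35 mm in the tray's frame. Origin: centre of its underside, axes as the tray's. A steel grip bar on its middle, 10 (x) x 60 (y) mm, rises from 4 to 26 mm above the underside. It slides freely to the tray's +x.
- square_blank: Wanted: loose aluminium plate, 36 x 36 x 6 mm, square outline, about 40 g, with a fin on its middle, 24 (its x) x 10 (its y) mm, rising from 6 to 28 mm above the underside. Origin: centre of the underside. Lies plate down in any one of the three pockets, up to 4 mm off centre, its x axis within 12 degrees of the tray's x.
- round_blank: Not wanted: loose aluminium blank with a round plate 38 mm in diameter x 6 mm and the same fin, in another pocket. Origin: centre of the underside.
- oblong_blank: Not wanted: loose aluminium blank with an oblong plate 24 (x) x 52 (y) x 6 mm and the same fin, in another pocket. Origin: centre of the underside.
- square_module: Fixed grey block, 66 x 66 x 24 mm, with a square blind recess 39 x 39 x 6 mm deep (1.5 mm chamfer) in its top, sides along its x and y. Origin: centre of its underside, 8 mm above the desk. One of three in a row, in any order, on the connection box's dark 84 x 216 mm base; the other two have a round (41 mm) and an oblong (27 x 55 mm) opening with brass contacts.
- square_seat (a point): Centre of the floor of the square recess, 18 mm above the module's underside (26 mm above the desk); axes as the module's. A seated blank's origin lies here, its plate flush with the module's top.
- screwdriver: Bystander: loose screwdriver lying at the right of the tray and box.
- marker: Bystander: loose black marker pen, 134 mm long, 14 mm thick, lying between the tray and the box.
- tape: Bystander: loose roll of black tape lying flat, 80 mm across, 18 mm high, beyond the tray and box.
- mug: Bystander: loose white mug, 76 mm across, 85 mm high, at the left of the desk.
- knob: Bystander: loose small steel knob, 26 mm across, 16 mm high, beyond the tray and box.
- battery: Bystander: loose dark round battery lying on its side, 60 mm long, 29 mm thick, beyond the tray and box.
There are look-alikes about, which are no part of the job. Of the things like the cover, leave any that is orange or turquoise; of the rest the larger one is meant.

How it is judged:
On the way, in this order (a step that is already met when the one before it is completed fails the run):
1. the cover has been slid back onto the tray's deck, clear of the pockets (x of cover in the frame of tray above 0.018 m and z of cover in the frame of tray between 0.036 and 0.044 m), for 0.2 s.
2. the square blank has been lifted out of the tray (z of square_blank in the frame of tray above 0.045 m), for 0.1 s.
At the end, for the whole second after the job is handed in: Square blank at rest, level within 3 degrees, within 3 mm of the square recess's centre and 2 mm of its floor; cover at rest on the tray's deck, its centre over 18 mm behind the tray's; round and oblong blanks down in their pockets, moved under 40 mm (all of step 1 and horizontal distance between square_blank and square_seat below 0.003 m and z of square_blank in the frame of square_seat between -0.002 and 0.002 m and angle between square_blank's own z axis and vertical below 0.06 rad and linear speed of each of square_blank, cover below 0.02 m/s and x of round_blank in the frame of tray between -0.06 and -0.008 m and y of round_blank in the frame of tray between -0.112 and 0.112 m and z of each of round_blank, oblong_blank in the frame of tray below 0.015 m and distance of each of round_blank, oblong_blank from where it was at the start of the episode below 0.04 m and x of oblong_blank in the frame of tray between -0.06 and -0.008 m and y of oblong_blank in the frame of tray between -0.112 and 0.112 m); the robot touches nothing.
It fails at once if the cover is lifted more than 15 mm off the tray's top, or falls off the tray (z of cover in the frame of tray above 0.055 m or z of cover in the frame of tray below 0.025 m).
It fails at once if another blank is lifted out of its pocket (z of any of round_blank, oblong_blank in the frame of tray above 0.035 m).
It fails at once if a bystander (screwdriver, marker, tape, mug, knob, battery) is moved by more than 40 mm (distance of any of screwdriver, marker, tape, mug, knob, battery from where it was at the start of the episode above 0.04 m).
It also fails if it takes over 54 s, if anything falls off the work surface, if the arm or the gripper's body presses on something with over 40 N, if the wrist force passes 120 N, or if a joint passes its speed limit or range.

## Robot

A 6-joint arm with a two-finger parallel gripper is mounted at the origin on the work surface. World frame = base frame: x ahead of the robot, y to its left, z up, the work surface at z = 0. Lengths are in m, angles in rad, forces in N, time in s.
With the tool pointing down it reaches from about 0.35 to 0.975 m from the base axis. Payload 4.9 kg.
Tool frame: the origin (TCP) lies at the very end of the fingers, on their centre line; the grasp point (between the pads) lies behind it (manip.pinch_z is the y of the grasp point in the tool frame, in m); y points along the fingers, x is the direction in which the jaws open and shut, and the axes are right-handed (so a half turn about y gives the same grasp; the last joint's range is limited). The gripper opens to 85 mm and grips with 20 to 120 N. Pads are 22 mm wide; open, the fingers measure 114 mm over their backs; the gripper's body (76 mm by 85 mm) begins 54 mm behind the grasp point. The pads swing forward as they close: fully open they stand 13 mm farther back than shut.
Start: joints at [-1.269, 0.053, 1.613, -0, 1.476, -0.119], TCP at [0.255, -0.57, 0.231] pointing down, gripper open.
Joint ranges: [-3.01, 3.01], [-1.01, 2.22], [0.06, 2.58], [-1.02, 4.17], [0.09, 2.62], [-3.14, 3.14]. Speed limits (rad/s): [2.57, 2.57, 3.14, 3.14, 3.14, 3.14].

## Interface

Orientations are given as a unit quaternion [w, x, y, z].
In Python, from plant import manip gives the robot as it stands.
- The arm moves only by the tool drive_tool, never from a script. Its argument "motion" is a list of rows, each a list of 3 entries, a list of its own where there are three numbers: the shift along the tool's x, y, z in units of 25 mm (1.0 is 25 mm), then the turn, a rotation vector about the tool's x, y, z in units of 5 degrees (1.0 is 5 degrees), then the closure, from -1 (fully open) to 1 (shut). A call has 1 to 12 rows; each row shifts and turns the commanded pose from where the row before left it, along the tool's axes as they then stand; what a row does not reach is not made up. A row lasts 1/10 s, in which the tool goes at most 50 mm and 8.59 degrees, less where a joint would pass 70% of its speed; a pose out of reach is approached as far as the arm can. A call is refused whole if a number of a shift passes 1 or a number of a turn 1, either way. A call with a gripper value outside its range is refused whole. The fingers move at their own pace and stop on an object; the grip force is fixed at half the most. Time passes only in rows, so rows that do not move let the fingers close. It gives the time, the measured TCP pose, the force and the opening at its end, in the units of the state.
- manip.state(): the state, without advancing time (a new reading comes with each control period).
- manip.grab_frame(name): name is "side" or "top"; returns a dict with "img" (400x640x3 uint8, blue, green, red), "range_z" (400x640 float32, m along the optical axis (not along the pixel's ray), 0 where there is no reading), "camera_matrix" (3x3 intrinsics, pixels), "k1" (the pictures are not rectified: a ray, as slopes to the right and down, at radius r is drawn at 1 + k1 r^2 times it, then the intrinsics apply), "world_from_camera" (4x4, takes a point from camera to world coordinates). Camera axes: x right, y down, z forward; pixel columns grow to the right and rows downward; lengths in m; the calibration is good to about 2 mm. A picture is of the moment at which its call begins.
- manip.job_done(): hands the job in, once; it reports no verdict.
The state is a dict: "time": time; "joint_pos": joint angles; "joint_vel": joint speeds; "joint_efforts": joint torques, N m; "tool_pos": TCP position; "tool_rot": TCP orientation; "contact_force": force on the tool from outside, world axes, zero at the start; "ft_torque": the same for the moment, N m; "gripper_width": opening from 0.0 (shut) to 1.0 (fully open).
Only numpy, scipy, OpenCV 4.12 (cv2) and the standard library are available. Lean on these libraries where they do the work, as an engineer would, in place of code of your own. Each camera call takes 0.05 s, during which the arm holds its last target. There are 200 camera calls.

## Working session

There is one attempt and no reset: what is moved stays moved. The work goes in short steps, Python scripts to look and compute and a tool call to move; the robot and the scene stay as the last step left them, time stands still between calls to the robot, and variables do not carry over. Pictures are saved under pics/ and viewed, about 8 in all and at most 12, crops included, and the job is handed in when it is done.

Besides the shell and the picture viewer there is one more tool, called after ">>>" as a command line: name --argument value ..., lists and objects as JSON in quotes. drive_tool: Moves the arm, as the interface text tells. Its arguments: {"type":"object","properties":{"motion":{"type":"array","items":{"type":"array"}}},"required":["motion"]}

```bash
mkdir -p pics; ls
cat > h.py <<'E'
import numpy as np, cv2
from plant import manip
def grab(n):
    f=manip.grab_frame(n); np.savez(f'/tmp/{n}.npz',**f); return f
def load(n): return dict(np.load(f'/tmp/{n}.npz'))
def rays(f,px):
    k1=float(f['k1']); K=f['camera_matrix']; px=np.atleast_2d(np.array(px,float))
    d=(px-K[:2,2])/[K[0,0],K[1,1]]; s=d.copy()
    for _ in range(20): s=d/(1+k1*(s**2).sum(1,keepdims=True))
    return np.c_[s,np.ones(len(s))]
def onplane(f,px,z):
    T=f['world_from_camera']; r=rays(f,px)@T[:3,:3].T; o=T[:3,3]
    return o+r*((z-o[2])/r[:,2])[:,None]
def cloud(f):
    h,w=f['range_z'].shape; u,v=np.meshgrid(np.arange(w),np.arange(h))
    p=rays(f,np.c_[u.ravel(),v.ravel()])*f['range_z'].reshape(-1,1); T=f['world_from_camera']
    return (p@T[:3,:3].T+T[:3,3]).reshape(h,w,3)
E
python3 - <<'E'
from h import *
s=manip.state(); print({k:np.round(v,4) for k,v in s.items()}); print(manip.pinch_z)
for n in('top','side'):
    f=grab(n); cv2.imwrite(f'pics/{n}0.png',f['img']); print(n,f['camera_matrix'],f['k1'],f['world_from_camera'].round(3))
E
```

```text
pics
{'time': np.float64(0.0), 'joint_pos': array([-1.269 ,  0.0534,  1.6143,  0.    ,  1.476 , -0.119 ]), 'joint_vel': array([ 0.0001, -0.0006,  0.0009, -0.0004,  0.0004, -0.0009]), 'joint_efforts': array([-1.20000e-03, -3.93677e+01, -3.70180e+01, -3.00000e-04,
        6.80000e-03,  0.00000e+00]), 'tool_pos': array([ 0.2551, -0.5699,  0.2301]), 'tool_rot': array([ 0.5939, -0.5929,  0.3851, -0.384 ]), 'contact_force': array([-0.3969, -1.3999,  0.4083]), 'ft_torque': array([ 0.0177,  0.0608, -0.0467]), 'gripper_width': np.float64(1.0034)}
-0.0187
top [[496.43260923   0.         326.61569946]
 [  0.         496.43260923 194.69179369]
 [  0.           0.           1.        ]] -0.04747216437411026 [[-0.005 -0.986  0.165  0.281]
 [-1.     0.007  0.013 -0.062]
 [-0.014 -0.165 -0.986  1.666]
 [ 0.     0.     0.     1.   ]]
side [[363.55827382   0.         318.92627214]
 [  0.         363.55827382 195.75863166]
 [  0.           0.           1.        ]] -0.006346360288211952 [[-0.975 -0.128  0.179  0.327]
 [-0.22   0.625 -0.749  0.781]
 [-0.016 -0.77  -0.637  0.793]
 [ 0.     0.     0.     1.   ]]
```

View pics/top0.png

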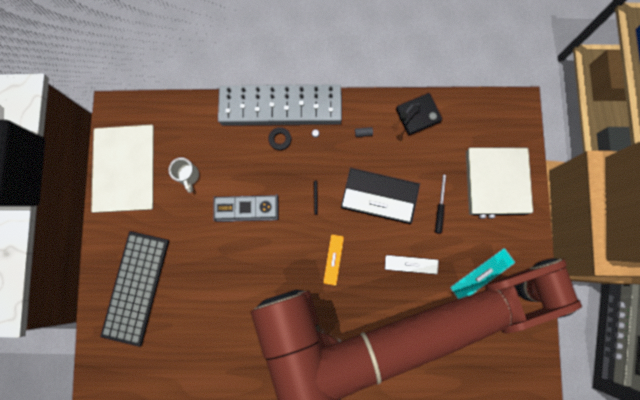

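View pics/side0.png

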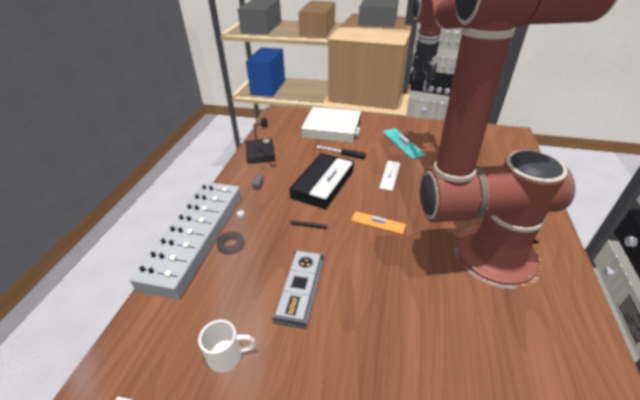

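The top view shows the tray at about (381,195), with its white cover at (378,205). The box is at (246,208), and the square opening is its middle module at (245,208). The marker is at (316,197) and the screwdriver at (441,205). Next I'll measure these.

Run:
```python
from h import *
f=load('top'); g=cv2.cvtColor(f['img'],cv2.COLOR_BGR2GRAY)
def rect(P):
    (c,s,a)=cv2.minAreaRect((P[:,:2]*1000).astype(np.float32)); b=cv2.boxPoints((c,s,a)); 
    e=max([(b[1]-b[0]),(b[2]-b[1])],key=np.linalg.norm); return np.round(c,1),np.round(s,1),round(np.degrees(np.arctan2(e[1],e[0])),1)
def comp(m,x0,y0,x1,y1):
    z=np.zeros_like(g); z[y0:y1,x0:x1]=m[y0:y1,x0:x1]
    n,l,st,c=cv2.connectedComponentsWithStats(z); i=1+np.argmax(st[1:,4])
    ct,_=cv2.findContours((l==i).astype(np.uint8),cv2.RETR_EXTERNAL,cv2.CHAIN_APPROX_NONE); return ct[0][:,0,:]
w=(g>140).astype(np.uint8)
print('cover',rect(onplane(f,comp(w,338,180,425,230),.044)))
hsv=cv2.cvtColor(f['img'],cv2.COLOR_BGR2HSV)
t=((hsv[...,1]<90)).astype(np.uint8)
print('tray',rect(onplane(f,comp(t,335,160,425,230),.046)))
print('box',rect(onplane(f,comp(t,205,185,285,228),.02)))
md=((hsv[...,1]<70)&(g>85)).astype(np.uint8)
print('modules',rect(onplane(f,comp(md,205,185,285,228),.032)))
dk=(g<80).astype(np.uint8)
ct=comp(dk,237,199,254,217);print('recess',rect(onplane(f,ct,.032)),ct.min(0),ct.max(0))
C=cloud(f)
for n,(x,y) in dict(deck=(385,183),cov=(360,205),mod=(245,198),rec=(245,208),desk=(300,230)).items(): print(n,C[y-1:y+2,x-1:x+2].reshape(-1,3).mean(0).round(4))
a=cv2.resize(f['img'][150:240,200:290],(540,540),interpolation=cv2.INTER_CUBIC); b=cv2.resize(f['img'][150:240,335:425],(540,540),interpolation=cv2.INTER_CUBIC)
cv2.imwrite('pics/c1.png',cv2.resize(np.hstack([a,b]),(800,400)))
```

```text
cover (array([ 519.3, -208.4]), array([229.5,  61.7]), np.float32(76.5))
tray (array([ 549.4, -216.9]), array([238.7, 138.5]), np.float32(76.2))
box (array([513.6, 234. ]), array([ 87.7, 216.9]), np.float32(-88.2))
modules (array([511.7, 233.6]), array([ 84.6, 211.2]), np.float32(-88.8))
recess (array([515.4, 233.7]), array([30.8, 27. ]), np.float32(89.7)) [240 203] [249 211]
deck [ 0.5582 -0.2164  0.2169]
cov [ 0.518  -0.1507  0.0434]
mod [0.5458 0.2327 0.0324]
rec [0.513  0.2332 0.0251]
desk [ 0.4407  0.0502 -0.0005]
```

View pics/c1.png

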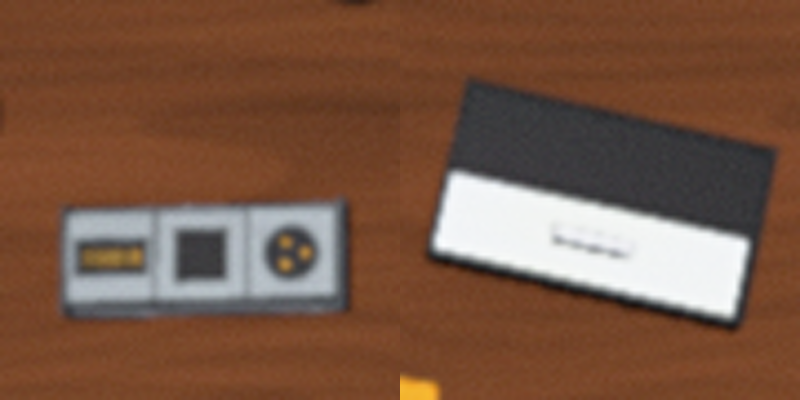

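The crop shows the square recess as the middle module at (201,255) in the crop. It also shows the cover with its grip bar at (592,240). The tray yaw is about -13.8°, and the cover sits at about (0.517,-0.208). Now I'll plan the move to it.

```bash
cat >> h.py <<'E'
from scipy.spatial.transform import Rotation as Ro
def plan(pos,yaw):
    "yaw deg of tool x (mod 180), tool down; prints total tool shift (25mm units, present axes), turn (5deg units), shift after turn"
    s=manip.state(); q=np.array(s['tool_rot']); R=Ro.from_quat(q[[1,2,3,0]])
    best=None
    for a in (yaw,yaw+180):
        c,sn=np.cos(np.radians(a)),np.sin(np.radians(a))
        x=np.array([c,sn,0]); y=np.array([0,0,-1.]); G=Ro.from_matrix(np.c_[x,y,np.cross(x,y)])
        d=(R.inv()*G).as_rotvec()
        if best is None or np.linalg.norm(d)<np.linalg.norm(best[0]): best=(d,G)
    D=np.array(pos)-s['tool_pos']
    m=R.as_matrix()
    print('t',round(float(s['time']),2),'tcp',np.round(s['tool_pos'],4),'toolx yaw',np.degrees(np.arctan2(m[1,0],m[0,0])).round(2),'w',round(float(s['gripper_width']),3),'F',np.round(s['contact_force'],1),'j',np.round(s['joint_pos'],2))
    print('shift now',(R.inv().apply(D)/.025).round(3),'turn',(np.degrees(best[0])/5).round(3),'shift after turn',(best[1].inv().apply(D)/.025).round(3))
E
python3 -c "
from h import *
plan([.517,-.2085,.15],-13.8)"
```

```text
t 0.1 tcp [ 0.2551 -0.5699  0.2302] toolx yaw -65.89 w 0.997 F [-0.9 -0.8 -0. ] j [-1.27  0.05  1.61 -0.    1.48 -0.12]
shift now [-8.912  3.226 15.466] turn [ -0.012 -10.418  -0.019] shift after turn [ 6.724  3.207 16.539]
```

>>> drive_tool --motion '[[[-0.55,0,0.95],[0,0,0],-1],[[-0.55,0,0.95],[0,0,0],-1],[[-0.55,0,0.95],[0,0,0],-1],[[-0.55,0,0.95],[0,0,0],-1],[[-0.55,0,0.95],[0,0,0],-1],[[-0.55,0,0.95],[0,0,0],-1],[[-0.55,0,0.95],[0,0,0],-1],[[-0.55,0,0.95],[0,0,0],-1],[[-0.55,0,0.95],[0,0,0],-1],[[-0.55,0,0.95],[0,0,0],-1],[[-0.55,0,0.95],[0,0,0],-1],[[-0.55,0,0.95],[0,0,0],-1]]'

```text
time: 1.3
tool_pos: [0.4483, -0.3022, 0.2307]
tool_rot: [0.593, -0.593, 0.385, -0.384]
contact_force: [-0.3, -0.7, 0.2]
gripper_width: 1.001
```

>>> drive_tool --motion '[[[-0.58,0.2,1],[0,0,0],-1],[[-0.58,0.2,1],[0,0,0],-1],[[-0.58,0.2,1],[0,0,0],-1],[[-0.57,0.2,1],[0,0,0],-1],[[0,0.2,0],[0,-1,0],-1],[[0,0.2,0],[0,-1,0],-1],[[0,0.2,0],[0,-1,0],-1],[[0,0.2,0],[0,-1,0],-1],[[0,0.2,0],[0,-1,0],-1],[[0,0.2,0],[0,-1,0],-1],[[0,0.2,0],[0,-1,0],-1],[[0,0.2,0],[0,-1,0],-1]]'

```text
time: 2.5
tool_pos: [0.5154, -0.2096, 0.1704]
tool_rot: [0.69, -0.689, 0.158, -0.157]
contact_force: [1.4, -0.3, -0.8]
gripper_width: 0.999
```

>>> drive_tool --motion '[[[0,0.2,0],[0,-1,0],-1],[[0,0.2,0],[0,-1,0],-1],[[0,0,0],[0,-0.42,0],-1],[[0,0,0],[0,0,0],-1],[[0,0,0],[0,0,0],-1]]'

```text
time: 3.0
tool_pos: [0.5156, -0.2098, 0.161]
tool_rot: [0.702, -0.702, 0.085, -0.085]
contact_force: [-0.6, -0.7, 0.4]
gripper_width: 1.003
```

```bash
python3 -c "
from h import *
plan([.517,-.2085,.049],-13.8)
f=grab('side'); cv2.imwrite('pics/s1.png',cv2.resize(f['img'][130:330,240:440],(600,600),interpolation=cv2.INTER_CUBIC))"
```

```text
t 3.0 tcp [ 0.5156 -0.2098  0.161 ] toolx yaw -13.84 w 1.003 F [-0.6 -0.7  0.4] j [-0.52 -0.06  1.84  0.    1.36 -0.28]
shift now [0.045 4.482 0.063] turn [-0.002 -0.007 -0.005] shift after turn [0.043 4.482 0.063]
```

View pics/s1.png

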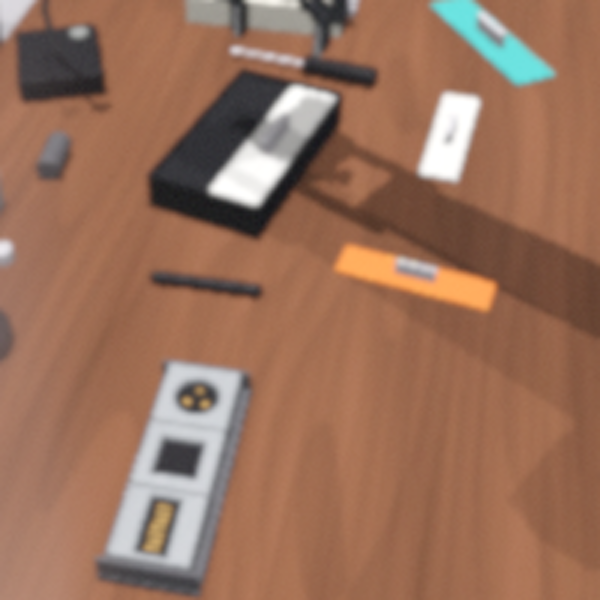

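The side crop shows the cover (275,145) on the tray, with the gripper above and in line with the bar. The recess is at (180,457). I'll descend, then close on the bar.

>>> drive_tool --motion '[[[0.05,0.8,0.06],[0,0,0],-1],[[0,0.8,0],[0,0,0],-1],[[0,0.8,0],[0,0,0],-1],[[0,0.8,0],[0,0,0],-1],[[0,0.6,0],[0,0,0],-1],[[0,0.5,0],[0,0,0],-1],[[0,0.18,0],[0,0,0],-1],[[0,0,0],[0,0,0],-1],[[0,0,0],[0,0,0],0],[[0,0,0],[0,0,0],0.5],[[0,0,0],[0,0,0],1],[[0,0,0],[0,0,0],1]]'

```text
time: 4.25
tool_pos: [0.5176, -0.2089, 0.0499]
tool_rot: [-0.702, 0.702, -0.085, 0.085]
contact_force: [0.2, -0.9, 0.3]
gripper_width: 0.334
```

>>> drive_tool --motion '[[[0,0,0],[0,0,0],1],[[0,0,0],[0,0,0],1],[[0,0,0],[0,0,0],1],[[0,0,0],[0,0,0],1]]'

```text
time: 4.65
tool_pos: [0.5181, -0.209, 0.0499]
tool_rot: [-0.702, 0.702, -0.084, 0.086]
contact_force: [3.9, 0.4, 2.9]
gripper_width: 0.098
```

```bash
python3 -c "
from h import *
c=np.cos(np.radians(-13.8));s=np.sin(np.radians(-13.8))
plan([.549+.034*c,-.217+.034*s,.049],-13.8)"
```

```text
t 4.65 tcp [ 0.5181 -0.209   0.0499] toolx yaw -13.78 w 0.098 F [3.9 0.4 2.9] j [-0.52  0.08  1.91  0.    1.15 -0.28]
shift now [ 2.637  0.041 -0.016] turn [0.003 0.004 0.022] shift after turn [ 2.637  0.036 -0.016]
```

>>> drive_tool --motion '[[[0.3,0,0],[0,0,0],1],[[0.4,0,0],[0,0,0],1],[[0.5,0,0],[0,0,0],1],[[0.5,0,0],[0,0,0],1],[[0.4,0,0],[0,0,0],1],[[0.3,0,0],[0,0,0],1],[[0.15,0,0],[0,0,0],1],[[0,0,0],[0,0,0],1],[[0,0,0],[0,0,0],1]]'

```text
time: 5.55
tool_pos: [0.5791, -0.2241, 0.0499]
tool_rot: [-0.702, 0.702, -0.085, 0.085]
contact_force: [-0.4, -0.6, 5.2]
gripper_width: 0.098
```

>>> drive_tool --motion '[[[0,0,0],[0,0,0],0.5],[[0,0,0],[0,0,0],0],[[0,0,0],[0,0,0],-0.2],[[0,0,0],[0,0,0],-0.2],[[0,-0.5,0],[0,0,0],-0.2],[[0,-0.8,0],[0,0,0],-0.2],[[0,-0.8,0],[0,0,0],-0.2],[[0,-0.8,0],[0,0,0],-0.2],[[0,-0.8,0.5],[0,0,0],-0.2],[[0,-0.8,1],[0,0,0],-0.2],[[0,0,1],[0,0,0],-0.2],[[0,0,1],[0,0,0],-0.2]]'

```text
time: 6.75
tool_pos: [0.6011, -0.1385, 0.1644]
tool_rot: [-0.702, 0.702, -0.084, 0.086]
contact_force: [0.5, 0.0, -0.3]
gripper_width: 0.596
```

>>> drive_tool --motion '[[[0,0,1],[0,0,0],0.4],[[0,0,1],[0,0,0],0.4],[[0,0,1],[0,0,0],0.4],[[0,0,1],[0,0,0],0.4],[[0,0,0],[0,0,0],0.4],[[0,0,0],[0,0,0],0.4]]'

```text
time: 7.35
tool_pos: [0.6241, -0.0417, 0.1626]
tool_rot: [-0.702, 0.702, -0.084, 0.085]
contact_force: [-0.0, -0.9, -0.0]
gripper_width: 0.298
```

Run:
```python
from h import *
plan([.5,-.2,.2],-13.8)
f=grab('top');s=grab('side')
a=cv2.resize(f['img'][155:230,335:425],(720,600),interpolation=cv2.INTER_CUBIC)
b=cv2.resize(s['img'][140:215,280:370],(720,600),interpolation=cv2.INTER_CUBIC)
m=np.hstack([a,b]).astype(float); m=np.clip(m*1.6,0,255).astype(np.uint8)
cv2.imwrite('pics/c2.png',cv2.resize(m,(800,333)))
```

```text
t 7.35 tcp [ 0.6241 -0.0417  0.1626] toolx yaw -13.73 w 0.298 F [-0.  -0.9 -0. ] j [-0.19  0.1   1.68 -0.    1.36  0.05]
shift now [-3.316 -1.495 -7.331] turn [0.005 0.014 0.009] shift after turn [-3.308 -1.496 -7.335]
```

View pics/c2.png

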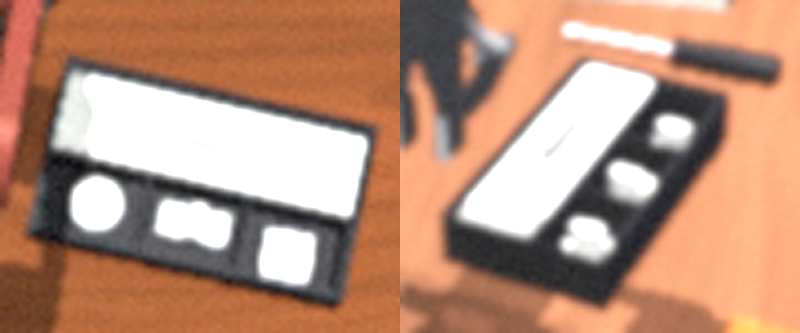

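The top crop shows all three pockets open, with the cover on the deck. The square blank is in the right (-y) pocket, at about (286,255) in the crop or (399,212) in the full image. Next I'll measure that blank and the recess at subpixel level.

```bash
cat > m.py <<'E'
from h import *
S=8
def contour(f,box,thr,z,inv=False,er=None):
    x0,y0,x1,y1=box; g=cv2.cvtColor(f['img'],cv2.COLOR_BGR2GRAY)[y0:y1,x0:x1]
    G=cv2.resize(g,None,fx=S,fy=S,interpolation=cv2.INTER_CUBIC)
    m=((G<thr) if inv else (G>thr)).astype(np.uint8)
    n,l,st,c=cv2.connectedComponentsWithStats(m); H,W=m.shape
    ok=[i for i in range(1,n) if st[i,0]>0 and st[i,1]>0 and st[i,0]+st[i,2]<W and st[i,1]+st[i,3]<H]
    if not ok: print('none',g.min(),g.max()); return
    i=max(ok,key=lambda i:st[i,4])
    ct=max(cv2.findContours((l==i).astype(np.uint8),cv2.RETR_EXTERNAL,cv2.CHAIN_APPROX_NONE)[0],key=cv2.contourArea)[:,0,:]
    px=(ct+.5)/S-.5+[x0,y0]
    P=onplane(f,px,z)[:,:2]*1000
    r=cv2.minAreaRect(P.astype(np.float32)); M=cv2.moments(P.astype(np.float32))
    print(thr,'rect',np.round(r[0],1),np.round(r[1],1),round(r[2],1),'centroid',round(M['m10']/M['m00'],1),round(M['m01']/M['m00'],1))
E
python3 - <<'E'
from m import *
f=load('top');s=load('side')
K=f['camera_matrix']
def proj(f,P):
    T=f['world_from_camera']; p=(np.array(P)-T[:3,3])@T[:3,:3]; d=p[:2]/p[2]; d=d*(1+float(f['k1'])*(d@d)); return d*f['camera_matrix'][[0,1],[0,1]]+f['camera_matrix'][:2,2]
P=onplane(f,[[399.4,212.4]],.011)[0]; print(P,proj(s,P))
print('blank top')
for t in(60,80,100,120): contour(f,(388,200,411,225),t,.011)
q=proj(s,P).round().astype(int); print(cv2.cvtColor(s['img'],cv2.COLOR_BGR2GRAY)[q[1]-12:q[1]+10,q[0]-12:q[0]+12])
print('recess top')
for t in(80,100,120): contour(f,(237,199,254,218),t,.032,True)
print('recess side')
q=proj(s,[.514,.2335,.032]).round().astype(int);print(q)
for t in(80,100,120): contour(s,(q[0]-14,q[1]-12,q[0]+14,q[1]+12),t,.032,True)
print('cover')
for t in (90,120): contour(f,(335,155,425,230),t,.044)
E
```

```text
[ 0.49674579 -0.28432914  0.011     ] [340.96691921 172.6796166 ]
blank top
60 rect [ 498.2 -283.7] [48.7 48.7] 78.4 centroid 498.4 -283.6
80 rect [ 497.9 -283.6] [45.5 46.1] 77.9 centroid 498.0 -283.5
100 rect [ 497.8 -283.6] [43.4 44. ] 77.8 centroid 497.9 -283.6
120 rect [ 497.9 -283.6] [41.6 42. ] 77.8 centroid 497.9 -283.6
[[255 255 255 253 241 212 163 103  55  33  30  27  30  31  36  38  34  40
   40  45  49  56  58  71]
 [255 255 255 246 223 180 119  66  36  30  30  30  29  32  31  30  34  30
   36  33  38  43  46  55]
 [255 254 246 227 189 132  76  40  27  28  31  28  29  30  30  29  31  32
   34  35  37  44  44  50]
 [255 247 227 192 140  84  44  32  28  30  34  34  34  29  28  31  30  30
   30  31  40  43  40  48]
 [249 232 197 146  88  50  28  27  41  59  76  79  71  55  46  38  30  29
   31  38  40  43  37  46]
 [238 208 158  98  49  32  27  38  76 121 151 159 150 131 105  79  53  37
   36  40  43  39  36  45]
 [216 172 113  61  38  29  31  49 107 163 198 210 208 195 175 145 103  61
   43  42  40  35  32  48]
 [180 123  71  37  27  28  29  55 108 165 200 217 222 220 208 1
[... 1280 characters left out ...]
199 146  81  42  32  28  28  29  38  64  89
  110 119 122 123 123 124]
 [143 149 151 155 172 196 203 178 124  66  35  30  28  27  35  52  81 104
  117 122 124 123 122 124]]
recess top
80 rect [515.9 232.9] [32.9 32.3] 1.2 centroid 515.8 233.0
100 rect [515.8 233.1] [35.8 35.2] 1.2 centroid 515.8 233.1
120 rect [515.8 233.2] [39.1 37.7] 1.2 centroid 516.0 233.2
recess side
[299 282]
80 rect [514.  233.8] [30.4 27.9] 1.5 centroid 514.0 233.9
100 rect [514.1 233.5] [32.6 30.9] 1.3 centroid 514.0 233.7
120 rect [514.1 233.5] [34.8 33.3] 0.9 centroid 514.2 233.5
cover
90 rect [ 578.4 -224.1] [231.5  66.9] 76.2 centroid 578.5 -225.0
120 rect [ 578.6 -224.4] [228.6  64.2] 76.2 centroid 578.4 -225.6
```

Run:
```python
from m import *
f=load('top');s=load('side')
for t in(90,105,120): contour(f,(205,185,285,230),t,.032)
for t in(100,115,130): contour(s,(265,240,330,340),t,.032)
for F in(f,s):
    C=cloud(F).reshape(-1,3); m=(C[:,2]>.029)&(C[:,2]<.036)&(abs(C[:,0]-.514)<.06)&(abs(C[:,1]-.2335)<.02); p=C[m]; print(len(p),np.percentile(p[:,0],[1,99]).round(4))
    m=(C[:,2]>.021)&(C[:,2]<.028)&(abs(C[:,0]-.514)<.025)&(abs(C[:,1]-.2335)<.025); print(m.sum(),C[m].mean(0).round(4))
plan([.4979,-.2836,.15],77.8)
```

```text
90 rect [513.2 233.9] [ 87.5 212.6] 1.0 centroid 514.8 232.6
105 rect [517.2 233.4] [ 75.2 208.7] 0.8 centroid 516.5 232.8
120 rect [516.9 233.3] [ 71.6 205.5] 1.0 centroid 516.5 233.0
none 56 215
115 rect [523.  172.8] [ 8.7 10.4] 14.6 centroid 523.0 172.8
130 rect [516.5 230.5] [ 77.4 215.9] 0.9 centroid 515.5 231.2
81 [0.4849 0.5496]
96 [0.5143 0.2348 0.025 ]
159 [0.4825 0.5481]
141 [0.5163 0.2301 0.0265]
t 7.45 tcp [ 0.6239 -0.0426  0.1623] toolx yaw -13.83 w 0.302 F [ 0.3 -0.5  0.6] j [-0.19  0.1   1.68 -0.    1.36  0.05]
shift now [ -2.588   0.493 -10.566] turn [-1.0000e-03  1.7674e+01  7.0000e-03] shift after turn [10.488  0.491 -2.887]
```

>>> drive_tool --motion '[[[-0.24,0,-0.96],[0,0,0],0.4],[[-0.24,0,-0.96],[0,0,0],0.4],[[-0.24,0,-0.96],[0,0,0],0.4],[[-0.24,0,-0.96],[0,0,0],0.4],[[-0.24,0,-0.96],[0,0,0],0.4],[[-0.24,0,-0.96],[0,0,0],0.4],[[-0.24,0,-0.96],[0,0,0],0.4],[[-0.24,0,-0.96],[0,0,0],0.4],[[-0.24,0,-0.96],[0,0,0],0.4],[[-0.24,0,-0.96],[0,0,0],0.4],[[-0.19,0,-0.96],[0,0,0],0.4],[[0,0,0],[0,1,0],0.4]]'

```text
time: 8.65
tool_pos: [0.4964, -0.2861, 0.1621]
tool_rot: [-0.697, 0.698, -0.118, 0.118]
contact_force: [1.0, 0.7, -0.1]
gripper_width: 0.302
```

>>> drive_tool --motion '[[[0,0,0],[0,1,0],0.4],[[0,0,0],[0,1,0],0.4],[[0,0,0],[0,1,0],0.4],[[0,0,0],[0,1,0],0.4],[[0,0,0],[0,1,0],0.4],[[0,0,0],[0,1,0],0.4],[[0,0,0],[0,1,0],0.4],[[0,0,0],[0,1,0],0.4],[[0,0,0],[0,1,0],0.4],[[0,0,0],[0,1,0],0.4],[[0,0,0],[0,1,0],0.4],[[0,0,0],[0,1,0],0.4]]'

```text
time: 9.85
tool_pos: [0.4974, -0.2837, 0.162]
tool_rot: [-0.545, 0.545, -0.45, 0.45]
contact_force: [0.3, 0.2, 0.7]
gripper_width: 0.303
```

>>> drive_tool --motion '[[[0,0,0],[0,1,0],0.4],[[0,0,0],[0,1,0],0.4],[[0,0,0],[0,1,0],0.4],[[0,0,0],[0,1,0],0.4],[[0,0,0],[0,0.67,0],0.4],[[0,0,0],[0,0,0],0.4],[[0,0,0],[0,0,0],0.4],[[0,0,0],[0,0,0],0.4]]'

```text
time: 10.65
tool_pos: [0.4979, -0.2832, 0.1619]
tool_rot: [-0.444, 0.444, -0.55, 0.55]
contact_force: [0.2, -0.3, -0.2]
gripper_width: 0.3
```

```bash
python3 -c "
from h import *
plan([.4979,-.2836,.015],77.8)"
```

```text
t 10.65 tcp [ 0.4979 -0.2832  0.1619] toolx yaw -102.13 w 0.3 F [ 0.2 -0.3 -0.2] j [-0.65 -0.02  1.8  -0.    1.36  1.14]
shift now [1.700e-02 5.876e+00 5.000e-03] turn [-0.001  0.014  0.001] shift after turn [1.700e-02 5.876e+00 5.000e-03]
```

>>> drive_tool --motion '[[[0.02,0.8,0],[0,0,0],0.4],[[0,0.8,0],[0,0,0],0.4],[[0,0.8,0],[0,0,0],0.4],[[0,0.8,0],[0,0,0],0.4],[[0,0.8,0],[0,0,0],0.4],[[0,0.5,0],[0,0,0],0.4],[[0,0.4,0],[0,0,0],0.4],[[0,0.4,0],[0,0,0],0.4],[[0,0.3,0],[0,0,0],0.4],[[0,0.25,0],[0,0,0],0.4],[[0,0,0],[0,0,0],0.4],[[0,0,0],[0,0,0],0.4]]'

```text
time: 11.85
tool_pos: [0.4982, -0.2834, 0.0158]
tool_rot: [-0.444, 0.444, -0.55, 0.55]
contact_force: [0.8, -0.1, -0.6]
gripper_width: 0.3
```

>>> drive_tool --motion '[[[0,0,0],[0,0,0],0.7],[[0,0,0],[0,0,0],1],[[0,0,0],[0,0,0],1],[[0,0,0],[0,0,0],1],[[0,0,0],[0,0,0],1],[[0,0,0],[0,0,0],1]]'

```text
time: 12.45
tool_pos: [0.4986, -0.2837, 0.0164]
tool_rot: [-0.444, 0.444, -0.55, 0.551]
contact_force: [0.7, -0.9, 6.0]
gripper_width: 0.095
```

>>> drive_tool --motion '[[[0,-0.2,0],[0,0,0],1],[[0,-0.4,0],[0,0,0],1],[[0,-0.6,0],[0,0,0],1],[[0,-0.8,0],[0,0,0],1],[[0,-0.8,0],[0,0,0],1],[[0,-0.8,0],[0,0,0],1],[[0,-0.8,0],[0,0,0],1],[[0,-0.6,0],[0,0,0],1],[[0,0,0],[0,0,0],1]]'

```text
time: 13.35
tool_pos: [0.4995, -0.2844, 0.1442]
tool_rot: [-0.445, 0.444, -0.548, 0.552]
contact_force: [-0.5, -0.7, 0.5]
gripper_width: 0.097
```

```bash
python3 -c "
from h import *
plan([.5153,.2333,.12],91.1)"
```

```text
t 13.35 tcp [ 0.4995 -0.2844  0.1442] toolx yaw -102.14 w 0.097 F [-0.5 -0.7  0.5] j [-0.65 -0.    1.82 -0.    1.32  1.14]
shift now [-20.38    0.897  -3.741] turn [-0.058 -2.648  0.036] shift after turn [-20.691   0.97    1.03 ]
```

>>> drive_tool --motion '[[[-0.5,0,-0.09],[0,0,0],1],[[-0.9,0,-0.17],[0,0,0],1],[[-0.9,0,-0.17],[0,0,0],1],[[-0.9,0,-0.17],[0,0,0],1],[[-0.9,0,-0.17],[0,0,0],1],[[-0.9,0,-0.17],[0,0,0],1],[[-0.9,0,-0.17],[0,0,0],1],[[-0.9,0,-0.17],[0,0,0],1],[[-0.9,0,-0.17],[0,0,0],1],[[-0.9,0,-0.17],[0,0,0],1],[[-0.9,0,-0.17],[0,0,0],1],[[-0.9,0,-0.17],[0,0,0],1]]'

```text
time: 14.55
tool_pos: [0.5032, -0.0169, 0.1386]
tool_rot: [0.444, -0.445, 0.551, -0.549]
contact_force: [-0.3, -0.8, -0.9]
gripper_width: 0.094
```

>>> drive_tool --motion '[[[-0.9,0,-0.17],[0,0,0],1],[[-0.9,0,-0.17],[0,0,0],1],[[-0.9,0,-0.17],[0,0,0],1],[[-0.9,0,-0.17],[0,0,0],1],[[-0.9,0,-0.17],[0,0,0],1],[[-0.9,0,-0.17],[0,0,0],1],[[-0.9,0,-0.17],[0,0,0],1],[[-0.9,0,-0.17],[0,0,0],1],[[-0.9,0,-0.17],[0,0,0],1],[[-0.9,0,-0.17],[0,0,0],1],[[-0.9,0,-0.17],[0,0,0],1],[[0,0,0],[0,-0.6,0],1]]'

```text
time: 15.75
tool_pos: [0.5091, 0.2355, 0.1386]
tool_rot: [0.459, -0.461, 0.538, -0.536]
contact_force: [-0.0, -0.1, 0.1]
gripper_width: 0.101
```

>>> drive_tool --motion '[[[0,0,0],[0,-1,0],1],[[0,0,0],[0,-1,0],1],[[0,0,0],[0,0,0],1],[[0,0,0],[0,0,0],1],[[0,0,0],[0,0,0],1]]'

```text
time: 16.25
tool_pos: [0.5105, 0.2331, 0.1399]
tool_rot: [-0.503, 0.504, -0.497, 0.496]
contact_force: [0.1, 0.3, -1.2]
gripper_width: 0.098
```

```bash
python3 -c "
from h import *
plan([.5153,.2333,.07],91.1)
f=grab('top');s=grab('side')
a=cv2.resize(f['img'][170:245,205:295],(720,600),interpolation=cv2.INTER_CUBIC)
b=cv2.resize(s['img'][220:320,240:360],(720,600),interpolation=cv2.INTER_CUBIC)
cv2.imwrite('pics/c3.png',cv2.resize(np.hstack([a,b]),(800,333)))"
```

```text
t 16.25 tcp [0.5105 0.2331 0.1399] toolx yaw -89.2 w 0.098 F [ 0.1  0.3 -1.2] j [ 0.3  -0.02  1.85  0.    1.32  1.85]
shift now [-0.007  2.794  0.196] turn [ 0.014 -0.06   0.003] shift after turn [-0.006  2.795  0.192]
```

View pics/c3.png

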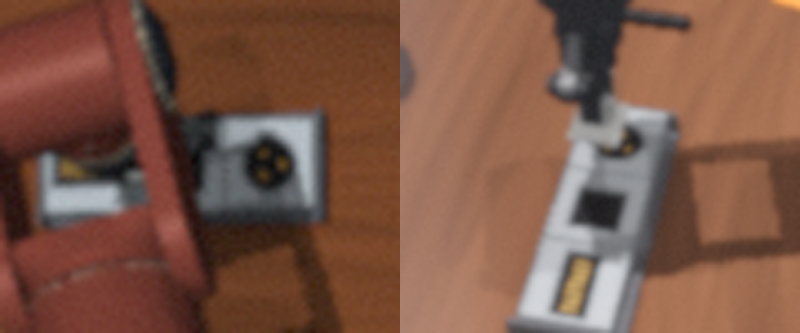

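The side crop shows the blank held level over the box, and the recess at (597,210) in the crop is clear. I'll descend to just above the module top.

>>> drive_tool --motion '[[[0,0.6,0.22],[0,-0.06,0],1],[[0,0.7,0],[0,0,0],1],[[0,0.7,0],[0,0,0],1],[[0,0.7,0],[0,0,0],1],[[0,0.5,0],[0,0,0],1],[[0,0.3,0],[0,0,0],1],[[0,0.15,0],[0,0,0],1],[[0,0,0],[0,0,0],1],[[0,0,0],[0,0,0],1]]'

```text
time: 17.25
tool_pos: [0.5173, 0.2333, 0.0501]
tool_rot: [0.505, -0.505, 0.495, -0.495]
contact_force: [0.7, 0.4, -0.5]
gripper_width: 0.099
```

```bash
python3 -c "
from h import *
plan([.516,.2333,.0374],91.1)
s=grab('side')
b=cv2.resize(s['img'][250:320,260:340],(800,600),interpolation=cv2.INTER_CUBIC)
cv2.imwrite('pics/c4.png',cv2.resize(b,(640,480)))"
```

```text
t 17.25 tcp [0.5173 0.2333 0.0501] toolx yaw -88.84 w 0.099 F [ 0.7  0.4 -0.5] j [ 0.29  0.1   1.89 -0.    1.16  1.84]
shift now [-0.     0.509 -0.052] turn [-0.017  0.012 -0.004] shift after turn [-0.001  0.509 -0.052]
```

View pics/c4.png

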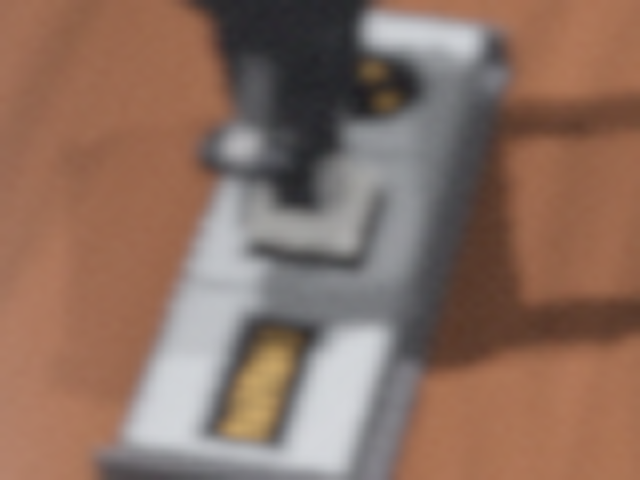

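The plate (315,220) is directly over the recess, with a thin dark gap below it. I'll lower it slowly and watch the force.

>>> drive_tool --motion '[[[0,0,-0.05],[0,0,0],1],[[0,0.1,0],[0,0,0],1],[[0,0.1,0],[0,0,0],1],[[0,0.08,0],[0,0,0],1],[[0,0.06,0],[0,0,0],1],[[0,0,0],[0,0,0],1]]'

```text
time: 17.9
tool_pos: [0.515, 0.233, 0.0404]
tool_rot: [-0.505, 0.505, -0.495, 0.495]
contact_force: [1.4, -1.1, -0.2]
gripper_width: 0.093
```

>>> drive_tool --motion '[[[0,0.05,0],[0,0,0],1],[[0,0.04,0],[0,0,0],1],[[0,0.03,0],[0,0,0],1],[[0,0,0],[0,0,0],1],[[0,0,0],[0,0,0],1]]'

```text
time: 18.4
tool_pos: [0.5154, 0.2331, 0.0378]
tool_rot: [-0.505, 0.505, -0.495, 0.495]
contact_force: [0.3, 0.2, -0.5]
gripper_width: 0.098
```

>>> drive_tool --motion '[[[0,0.03,0],[0,0,0],1],[[0,0.03,0],[0,0,0],1],[[0,0,0],[0,0,0],1],[[0,0,0],[0,0,0],1]]'

```text
time: 18.8
tool_pos: [0.5156, 0.2332, 0.0374]
tool_rot: [-0.505, 0.505, -0.495, 0.495]
contact_force: [-3.1, -1.1, 5.4]
gripper_width: 0.101
```

Touchdown came at z = 0.0374, the expected seated height. Next I'll release, retract, and back off for a check.

>>> drive_tool --motion '[[[0,0,0],[0,0,0],0.8],[[0,0,0],[0,0,0],0.6],[[0,0,0],[0,0,0],0.4],[[0,0,0],[0,0,0],0.4],[[0,0,0],[0,0,0],0.4],[[0,-0.3,0],[0,0,0],0.4],[[0,-0.6,0],[0,0,0],0.4],[[0,-0.8,0],[0,0,0],0.4],[[0,-0.8,0],[0,0,0],0.4],[[0,-0.8,0],[0,0,0],0.4],[[0,-0.8,0],[0,0,0],0.4],[[0,-0.8,0],[0,0,0],0.4]]'

```text
time: 20.0
tool_pos: [0.5157, 0.2332, 0.1614]
tool_rot: [0.506, -0.504, 0.495, -0.495]
contact_force: [0.2, 0.5, -0.5]
gripper_width: 0.298
```

>>> drive_tool --motion '[[[0.8,0,0],[0,0,0],0.4],[[0.8,0,0],[0,0,0],0.4],[[0.8,0,0],[0,0,0],0.4],[[0.8,0,0],[0,0,0],0.4],[[0.8,0,0],[0,0,0],0.4],[[0.8,0,0],[0,0,0],0.4],[[0.8,0,0],[0,0,0],0.4],[[0.8,0,0],[0,0,0],0.4],[[0.8,0,0],[0,0,0],0.4],[[0,0,0],[0,0,0],0.4],[[0,0,0],[0,0,0],0.4]]'

```text
time: 21.1
tool_pos: [0.5194, 0.0532, 0.16]
tool_rot: [0.505, -0.504, 0.495, -0.495]
contact_force: [-0.1, 0.9, -0.0]
gripper_width: 0.298
```

Run:
```python
from m import *
plan([.5,0.03,.2],91)
f=grab('top');s=grab('side')
a=cv2.resize(f['img'][150:240,200:440],(800,300),interpolation=cv2.INTER_CUBIC)
b=cv2.resize(s['img'][245:320,240:360],(480,300),interpolation=cv2.INTER_CUBIC)
m=np.zeros((600,800,3),np.uint8); m[:300]=a; m[300:,:480]=b; cv2.imwrite('pics/c5.png',m)
for F in(f,s):
    C=cloud(F).reshape(-1,3); r=np.abs(C[:,:2]-[.5155,.2333]).max(1)
    print('plate z',np.median(C[(r<.016)&(C[:,2]<.04)][:,2]).round(4),'module z',np.median(C[(r>.021)&(r<.031)][:,2]).round(4),'max',C[r<.016][:,2].max().round(4))
for t in (90,120): contour(f,(335,155,425,230),t,.044)
```

```text
t 21.1 tcp [0.5194 0.0532 0.16  ] toolx yaw -88.89 w 0.298 F [-0.1  0.9 -0. ] j [-0.04 -0.14  1.92  0.    1.36  1.51]
shift now [ 0.91  -1.603 -0.79 ] turn [-0.018  0.022 -0.005] shift after turn [ 0.913 -1.601 -0.79 ]
plate z 0.0316 module z 0.0308 max 0.0603
plate z 0.0332 module z 0.0327 max 0.0572
90 rect [ 578.8 -222.9] [234.   66.9] 76.2 centroid 578.9 -223.0
120 rect [ 579.  -223.2] [231.3  64.2] 76.3 centroid 578.9 -223.1
```

View pics/c5.png

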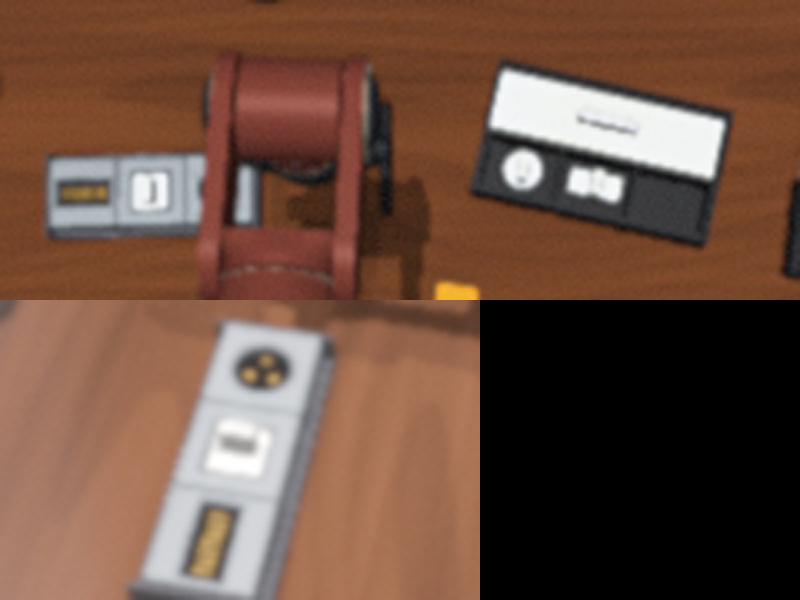

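The plate is flush in the square opening at (150,190) in the picture, about level with the module top (+0.5–0.8 mm in depth). The cover is on the deck, the other two blanks are in their pockets, and the arm is clear. I'm handing in.

```bash
python3 -c "
from plant import manip
print(manip.job_done())"
```

```text
the job is handed in; nothing more can be done
None
```

The square blank is seated in the square opening, and I handed the job in at about 21 s of the 54 s allowed. The hand-in reported no verdict.

I gripped the cover's bar and slid it about 63 mm back onto the deck without lifting it. I then took the square blank from the right-hand (-y) pocket, lowered it into the middle module's recess and let go.

**Last checks:**
- **Blank:** It touched the recess floor at TCP height 37.4 mm, exactly the height expected when seated, with about 5 N. Depth from both cameras puts its plate within about 1 mm of the module top. The last pictures show it sitting square in the opening; I did not measure its tilt or centring after release.
- **Cover:** Its centre is about 30 mm behind the tray's centre, still on the deck.
- **Other blanks:** The round and oblong blanks are in their pockets.
- **Bystanders:** I gave the arm a clear path over them but did not measure them again afterwards.

**Disagreement:** Before placing, the two cameras differed by about 2 mm on the recess centre in x (515.8 mm against 514.1 mm). The blank went in with almost no side force near the mean of the two.

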